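# Free a finished driver card from under its pull-and-turn hold-down finger

### The arm

A 6-joint arm with a two-finger parallel gripper is mounted at the origin on the work surface; the furniture and walls round the work are solid. World frame = base frame: x ahead of the robot, y to its left, z up, the work surface at z = 0. Lengths are in m, angles in rad, forces in N, time in s.
With the tool pointing down it reaches from about 0.3 to 0.85 m from the base axis. Payload 5.4 kg.
Tool frame: the origin (TCP) lies between the finger pads; the fingertips stand 19 mm ahead of it and the grasp point (between the pads) is the TCP (manip.finger_overhang is the distance from the TCP to the fingertips, in m); z points along the fingers, y is the line along which they close (so a half turn about z gives the same grasp; the last joint's range is limited). The gripper opens to 85 mm and grips with 20 to 120 N. Pads are 22 mm wide; open, the fingers measure 114 mm over their backs; the gripper's body (76 mm by 85 mm) begins 54 mm behind the grasp point. The pads swing forward as they close: fully open they stand 13 mm farther back than shut.
Start: joints at [-1.559, 0.158, 1.597, -0, 1.386, -0.21], TCP at [0.126, -0.561, 0.25] pointing down, gripper open.
Joint ranges: [-2.91, 2.91], [-0.94, 2.29], [0.18, 2.7], [-1.29, 4.43], [0.17, 2.64], [-3, 3]. Speed limits (rad/s): [2.57, 2.57, 3.14, 3.14, 3.14, 3.14].

### API

Orientations are given as a unit quaternion [x, y, z, w].
In Python, from station import manip gives the robot as it stands. The module is installed in compiled form; this text tells all that it offers.
- The arm moves only by the shell command python3 -m crank 'ROWS' [FORCE]. ROWS is JSON, a list that holds one entry, the list of rows, each a list of 7 numbers: the shift along the tool's x, y, z in mm, then the turn, a rotation vector about the tool's x, y, z in rad, then the opening, from 0 (shut) to 1 (fully open). In form: [[[tx, ty, tz, rx, ry, rz, claw], ...]]. A call has 1 to 10 rows; each row is the pose to reach, as a shift and turn from the pose commanded when the call began, along the tool's axes at that moment; what a row does not reach only later rows make up. A row lasts 1/8 s, in which the tool goes at most 62.5 mm and 10.7 degrees, less where a joint would pass 70% of its speed; a pose out of reach is approached as far as the arm can. A call with a gripper value outside its range is refused whole. The fingers move at their own pace and stop on an object; FORCE is the grip in N (left out, the last holds). Time passes only in rows, so rows that repeat a pose let the fingers close. It gives the time, the measured TCP pose, the force, the opening and the grip force at its end, in the units of the state.
- manip.state(): the state, without advancing time (a new reading comes with each control period).
- manip.camera(name): name is "scene" or "top"; returns a dict with "pixels" (420x560x3 uint8, blue, green, red), "camera_matrix" (3x3 intrinsics, pixels), "dist_coeffs" ([k1, k2, p1, p2, k3] as OpenCV has them; the pictures are not rectified), "origin" and "rotation" of the camera in the world. Camera axes: x right, y down, z forward; pixel columns grow to the right and rows downward; lengths in m; the calibration is good to about 2 mm. A picture is of the moment at which its call begins. There is no depth.
- manip.hand_in(): hands the job in; it is judged then, once.
The state is a dict: "t": time; "joint_positions": joint angles; "dq": joint speeds; "tau": joint torques, N m; "position": TCP position; "ee_rot": TCP orientation; "ft_force": force on the tool from outside, world axes, zero at the start; "ft_torque": the same for the moment, N m; "grip_width": opening from 0.0 (shut) to 1.0 (fully open); "grasp_force": force on a finger pad.
Only numpy, scipy, OpenCV 4.12 (cv2) and the standard library are available. Lean on these libraries where they do the work, as an engineer would, in place of code of your own. Each camera call takes 0.05 s, during which the arm holds its last target. There are 200 camera calls.

### The job

The driver card in the rework nest is finished. Pull the spring-loaded hold-down finger up by its bar knob until you feel its stop (the pillar is set higher or lower for every batch, so the lift differs), turn it aside to the end of its swing and let it down into its parking notch, so that it stays up by itself. Then unhook the card: raise its edge on the pillar side over the two stops, draw it back from under the two lips without forcing it against the nest, and lay it flat in the tray, heat sink up, without dropping it. The nest is not screwed down: do not tip it up or drag it about, and leave the nut driver, the small brown carton and the mug where they are.

Things in the scene. Friction and masses are not known exactly. Their poses are not given: they have to be found in the camera images.
- nest: Rework nest: steel plate 190 (x) x 104 (y) x 20 mm, about 4.5 kg, loose on the table; a pull of 25 to 30 N on the knob begins to tip it. Origin: centre of its underside; x from the pillar towards the lips (roughly to the robot's left), z up. Two black rails, tops at z = 30 mm, carry the card, centred at x = 28, y = 0 mm. Side guides, tops at z = 35.5 mm, stand 2 mm beside its y edges.
- lips (a point): Between the two aluminium lips (at y = +-31 mm, 22 mm wide), level with the underside of their roofs, at the rim towards the pillar; axes as the nest's. The roofs reach 8 mm over the card's +x edge, 2.5 mm above its top face, and are 6 mm thick; an upright stands 2 mm behind that edge. Tilted about it the card meets the roofs at about 15 degrees: 6 to 9 degrees is right.
- near_stops (a point): Between the tops of the two stops (at y = +-31 mm, 16 mm wide, 8 mm long in x, 36 mm above the table) that stand 2 mm before the card's edge on the pillar's side; axes as the nest's. That edge must be raised more than 6 mm to pass over them; the card is then drawn 11 to 18 mm along the nest's -x, and lifted free of the lips.
- pillar_foot (a point): Where the pillar's axis meets the top of the nest's plate, at x = -65, y = 0 mm in the nest. The pillar is an aluminium sleeve, 40 mm across, on a threaded stud with a jam nut; it is set 0 to 18 mm higher from start to start (not given) and does not move in use. With the finger parked its knob's top is 150 to 170 mm above the table: carry the card over it.
- card: Driver card: green board with aluminium back, 88 (x) x 86 (y) x 4 mm, 0.11 to 0.2 kg. Origin: centre of its underside, 30 mm above the table at the start; axes then as the nest's. Around the heat sink parts are under 3 mm high, but two black connector strips (44 mm along x, 9 mm high) stand along its y edges, at y = +-34 mm.
- heat_sink (a point): Centre of the card's finned aluminium heat sink, 17 mm above the card's origin: 32 (x) x 36 (y) mm, standing 26 mm above the board's top face (card z from 4 to 30 mm), in the middle of the card. The place to grip the card, across its 32 mm. Axes as the card's.
- finger: Hold-down finger: cranked steel arm on a shaft that slides and turns in the pillar. Origin on the shaft's vertical axis; x along the arm to the foot, z up. Clamped, it points along the nest's x and presses on the middle of the card's edge on the pillar's side. Spring and weight pull it down with 7 to 11 N; the slide is damped. It swings clockwise from above (to the nest's -y), ending 85 degrees from the nest's x.
- finger_foot (a point): Centre of the underside of the finger's rubber foot (16 mm across), 62 mm along the finger's x from the shaft's axis. Clamped: 34 mm above the table, on the card. The shaft's guide pin runs in a J slot: it is free to turn (over 4 degrees) after 6 to 24 mm of lift, which varies and is not given; a hard stop always follows 4 mm above that.
- finger_knob (a point): Centre of the black bar knob on the shaft's axis, 135 mm above the table when clamped; axes as the finger's. Bar 52 (x) x 14 (y) x 26 mm high, 10 mm above the arm's hub: grip it from above across its 14 mm. Let down 73 to 85 degrees from the nest's x, the pin enters the parking notch and rests 7 mm below the hard stop; on the ridge before it (10 to 68 degrees) only 4 mm below.
- tray: Shallow loose grey square tray, 112 x 112 x 16 mm outside, walls and floor 4 mm thick, inside 104 x 104 mm. Origin: centre of its underside. The card fits in with its edges along the tray's, either way round, its origin then 4 mm above the tray's.
- nut_driver: Bystander: nut driver with yellow handle, 171 mm long, 30 mm thick, lying on the table. Origin: under its middle; y along its length.
- terminal_carton: Bystander: small brown carton 60 x 90 x 42 mm. Origin: centre of its underside.
- mug: Bystander: mug, 78 mm across, 92 mm high, handle to its y side. Origin: centre of its underside.

How it is judged:
On the way:
1. the hold-down finger is parked aside in its notch, up by itself and let go, while the card still lies in the nest (x of finger_foot in the frame of nest below -0.045 m and z of finger_foot in the frame of nest above 0.0345 m and contact force between the fingers and finger below 0.1 N and x of card in the frame of nest above 0.021 m and z of card in the frame of nest below 0.035 m), for 0.3 s.
At the end, for the whole second after the job is handed in: The card rests flat (0.06 rad) in the tray, heat sink up, underside within 5 mm of the tray floor, centre within 20 mm of the tray centre in tray x and y; the finger stays parked by itself, foot at nest x < -45 mm and > 34.5 mm above the nest underside (x of finger_foot in the frame of nest below -0.045 m and z of finger_foot in the frame of nest above 0.0345 m and contact force between the fingers and finger below 0.1 N and z of card in the frame of tray between 0 and 0.009 m and x of card in the frame of tray between -0.02 and 0.02 m and y of card in the frame of tray between -0.02 and 0.02 m and angle between card's own z axis and vertical below 0.06 rad and linear speed of card below 0.01 m/s); the robot touches nothing.
It fails at once if the nest is tipped up (over 0.02 rad) or dragged more than 20 mm (angle between nest's own z axis and vertical above 0.02 rad or distance of nest from where it was at the start of the episode above 0.02 m).
It fails at once if the card is forced against the nest, its lips or the finger (over 60 N) (contact force between card and nest above 60 N).
It fails at once if the card is dropped (falls free at over 0.5 m/s) (contact force between the fingers and card below 0.1 N and linear speed of card above 0.5 m/s).
It fails at once if a bystander is moved more than 30 mm (distance of any of nut_driver, terminal_carton, mug from where it was at the start of the episode above 0.03 m).
It also fails if it takes over 54 s, if anything falls off the work surface, if the arm or the gripper's body presses on something with over 40 N, if the wrist force passes 120 N, or if a joint passes its speed limit or range.

## Working session

There is one attempt and no reset: what is moved stays moved. The work goes in short steps, Python scripts to look and compute and a shell command to move; the robot and the scene stay as the last step left them, time stands still between calls to the robot, and variables do not carry over. Pictures are saved under pics/ and viewed, at most 10 in all, crops included, and the job is handed in when it is done.

```bash
mkdir -p pics; ls
cat > h.py <<'E'
import numpy as np, cv2
from station import manip
from scipy.spatial.transform import Rotation as R
def shot(name,fn=None):
    c=manip.camera(name)
    if fn: cv2.imwrite('pics/'+fn,c['pixels'])
    return c
def ray(c,uv,z):
    p=cv2.undistortPoints(np.array(uv,float).reshape(-1,1,2),np.array(c['camera_matrix']),np.array(c['dist_coeffs'],float)).reshape(-1,2)
    d=np.c_[p,np.ones(len(p))]@np.array(c['rotation']).T
    o=np.array(c['origin']); return o+d*((z-o[2])/d[:,2])[:,None]
def proj(c,P):
    Rm=np.array(c['rotation']).T; t=-Rm@np.array(c['origin'])
    return cv2.projectPoints(np.array(P,float).reshape(-1,3),cv2.Rodrigues(Rm)[0],t,np.array(c['camera_matrix']),np.array(c['dist_coeffs'],float))[0].reshape(-1,2)
E
python3 - <<'E'
from h import *
for n in('top','scene'):
    c=shot(n,n+'0.png'); print(n,np.round(c['origin'],3),np.round(c['rotation'],3).tolist(),c['camera_matrix'])
s=manip.state(); print(s)
print(np.round(R.from_quat(s['ee_rot']).as_matrix(),3))
E
```

```text
pics
top [0.324 0.039 1.257] [-0.7, 0.709, -0.062, 0.062] [[546.80367815   0.         272.89936101]
 [  0.         546.80367815 203.4555121 ]
 [  0.           0.           1.        ]]
scene [0.138 0.746 1.03 ] [-0.238, 0.908, -0.335, 0.087] [[502.76289614   0.         278.42405578]
 [  0.         502.76289614 219.25604778]
 [  0.           0.           1.        ]]
{'t': 0.1, 'joint_positions': array([-1.55911941e+00,  1.58988996e-01,  1.59813045e+00, -1.72816989e-06,
        1.38617024e+00, -2.10077516e-01]), 'dq': array([-0.00116671,  0.00106228, -0.00288791, -0.00083813,  0.00112596,
        0.00088086]), 'tau': array([-3.14846411e-04, -3.96990001e+01, -3.32339287e+01, -2.52705486e-04,
        4.10003238e-03,  9.28355718e-06]), 'position': array([ 0.12645173, -0.5604003 ,  0.24940156]), 'ee_rot': array([ 9.93859041e-01,  1.10650290e-01,  8.31898563e-05, -8.44427422e-04]), 'ft_force': array([ 0.08618471, -0.34511809, -0.15894883]), 'ft_torque': array([0.02896706, 0.04608366, 0.06105079]), 'grasp_force': 0.0, 'grip_width': 1.0046084080451645}
[[ 0.976  0.22  -0.   ]
 [ 0.22  -0.976  0.002]
 [ 0.    -0.002 -1.   ]]
```

```bash
sed -i "s/    c=manip.camera(name)/    c=dict(manip.camera(name)); c['rotation']=R.from_quat(c['rotation']).as_matrix()/" h.py
python3 - <<'E'
from h import *
for n in('top','scene'):
    im=cv2.imread('pics/'+n+'0.png')
    cv2.imwrite('pics/'+n+'0b.png',cv2.resize(im,(784,588)))
E
```

```text
(no output)
```

View pics/top0.png

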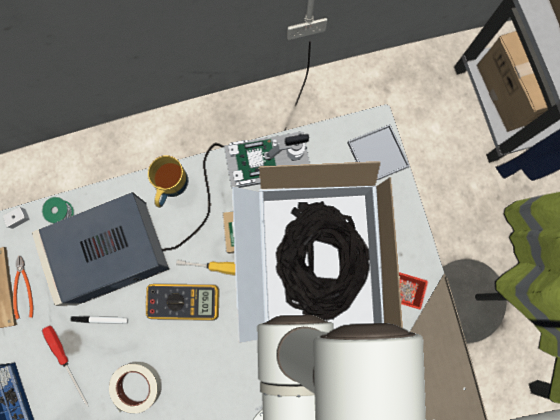

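View pics/scene0.png

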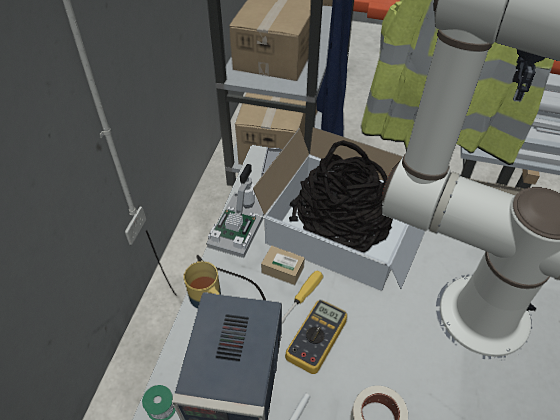

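The top view shows the nest at about (265,158), with the card and white heat sink at (255,157) and the black knob near (297,140). The tray is at (378,150) and an open carton stands between robot and nest. The scene view shows the nest at about (240,215).

Run:
```python
from h import *
a=cv2.imread('pics/top0.png')[100:215,210:420]
b=cv2.imread('pics/scene0.png')[150:290,190:330]
a=cv2.resize(a,None,fx=3.8,fy=3.8,interpolation=cv2.INTER_CUBIC); cv2.imwrite('pics/ta.png',a)
b=cv2.resize(b,None,fx=4,fy=4,interpolation=cv2.INTER_CUBIC); cv2.imwrite('pics/sb.png',b)
c=shot('top')
print(ray(c,[[237,133],[310,133],[306,165],[232,188],[378,150],[165,175]],0.02).round(3))
```

```text
[[ 0.713  0.122  0.02 ]
 [ 0.711 -0.05   0.02 ]
 [ 0.633 -0.039  0.02 ]
 [ 0.581  0.133  0.02 ]
 [ 0.668 -0.21   0.02 ]
 [ 0.614  0.29   0.02 ]]
```

View pics/ta.png

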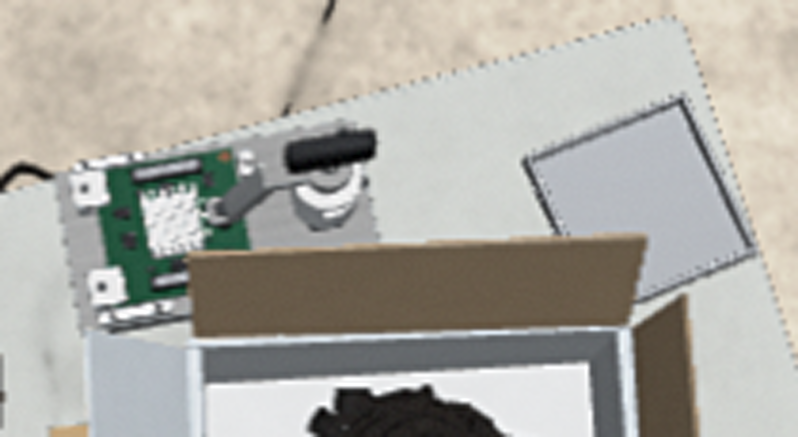

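View pics/sb.png

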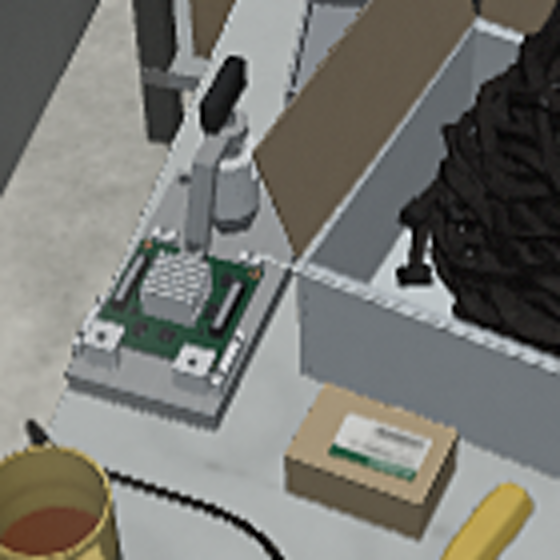

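```bash
cat >> h.py <<'E'
def T(u,v): return [210+(u+.5)/3.8-.5,100+(v+.5)/3.8-.5]
def S(u,v): return [190+(u+.5)/4-.5,150+(v+.5)/4-.5]
def tri(ct,pt,cs,ps):
    a0,a1=ray(ct,[pt],0)[0],ray(cs,[ps],0)[0]; o0,o1=np.array(ct['origin']),np.array(cs['origin'])
    d0,d1=a0-o0,a1-o1; k=np.linalg.lstsq(np.c_[d0,-d1],o1-o0,rcond=None)[0]
    p,q=o0+k[0]*d0,o1+k[1]*d1; return ((p+q)/2).round(4),round(float(np.linalg.norm(p-q)),4)
E
python3 - <<'E'
from h import *
t=shot('top');s=shot('scene')
print('flap',tri(t,T(190,253),s,S(255,155)),'base',tri(t,T(193,338),s,S(297,258)))
F=ray(t,[T(648,236),T(190,253)],0.2);print('flap edge at z=.2',F.round(3))
kt=ray(t,[T(330,150)],.148)[0]; ht=ray(t,[T(172,220)],.06)[0]
l=ray(t,[T(88,188),T(104,287)],.0425)
print('knob',kt.round(4),'hs',ht.round(4),'lips',l.round(4), 'knob tri',tri(t,T(330,150),s,S(224,95)))
hs2=ray(s,[S(177,275)],.06)[0]; print('hs scene',hs2.round(4))
d=ht-kt; print('dist',np.linalg.norm(d[:2]),'nest x ang',np.degrees(np.arctan2(d[1],d[0])))
e=l[0]-l[1];print('lip dist',np.linalg.norm(e),'nest y ang',np.degrees(np.arctan2(e[1],e[0])))
b=ray(t,[T(288,153),T(374,141)],.148); e=b[0]-b[1];print('bar',np.linalg.norm(e),np.degrees(np.arctan2(e[1],e[0])))
g=ray(t,[T(100,165),T(224,150)],.034); e=g[0]-g[1];print('board edge',np.linalg.norm(e),np.degrees(np.arctan2(e[1],e[0])))
# tray
tr=ray(t,[T(526,160),T(682,99),T(754,248)],.016);print('tray corners',tr.round(4),np.linalg.norm(np.diff(tr,axis=0),axis=1),'ctr',(tr[0]+tr[2])/2)
e=tr[0]-tr[1];print(np.degrees(np.arctan2(e[1],e[0])));e=tr[1]-tr[2];print(np.degrees(np.arctan2(e[1],e[0])))
# masks
for c,n,z in((t,'top',.148),):
    im=c['pixels'][130:150,280:312].astype(int); m=(im.max(2)<70).astype(np.uint8)
    ys,xs=np.nonzero(m); r=cv2.minAreaRect(np.c_[xs+280,ys+130].astype(np.float32)); print('bar mask',r)
    print(ray(c,[r[0]],z))
im=t['pixels'][:,:].astype(int); m=((im[:,:,1]-im[:,:,2]>40)&(im[:,:,1]-im[:,:,0]>10)).astype(np.uint8)
m[:130]=0;m[190:]=0;m[:,:215]=0;m[:,290:]=0
ys,xs=np.nonzero(m);print('green',len(xs),xs.min(),xs.max(),ys.min(),ys.max())
E
```

```text
flap (array([0.5895, 0.0646, 0.1855]), 0.0023) base (array([0.5605, 0.0656, 0.1106]), 0.0011)
flap edge at z=.2 [[ 0.594 -0.177  0.2  ]
 [ 0.587  0.065  0.2  ]]
knob [ 0.6579 -0.0122  0.148 ] hs [0.6422 0.0785 0.06  ] lips [[0.6676 0.1299 0.0425]
 [0.6059 0.1202 0.0425]] knob tri (array([ 0.6615, -0.0132,  0.1335]), 0.0016)
hs scene [0.6436 0.0779 0.06  ]
dist 0.09213297827058668 nest x ang 99.8173016557081
lip dist 0.06247656656247097 nest y ang 9.021817735728115
bar 0.04834982805626576 97.65815689576314
board edge 0.07639677055598948 96.38142597110442
tray corners [[ 0.6901 -0.1403  0.016 ]
 [ 0.7296 -0.241   0.016 ]
 [ 0.6327 -0.281   0.016 ]] [0.10818241 0.10487031] ctr [ 0.66140258 -0.21065109  0.016     ]
111.40836935163887
22.410921761342653
bar mask ((296.44122314453125, 139.26470947265625), (8.48874568939209, 24.01102638244629), 75.96376037597656)
[[ 0.65756375 -0.01216279  0.148     ]]
green 360 236 274 140 179
```

```bash
cat >> h.py <<'E'
def go(x,y,z,head,tilt=0):
    "print row for tool-down pose, tool x heading in deg; tilt = rot about tool x, deg"
    s=manip.state(); A=R.from_quat(s['ee_rot'])
    B=R.from_euler('z',head,degrees=True)*R.from_euler('x',180,degrees=True)*R.from_euler('x',tilt,degrees=True)
    d=A.inv().apply(np.array([x,y,z])-s['position'])*1000
    print('row',d.round(1),(A.inv()*B).as_rotvec().round(3))
def st():
    s=manip.state(); A=R.from_quat(s['ee_rot']).as_matrix()
    print(round(s['t'],2),'pos',s['position'].round(4),'head',np.degrees(np.arctan2(A[1,0],A[0,0])).round(1),'F',s['ft_force'].round(1),'g',round(float(s['grip_width']),3),round(float(s['grasp_force']),1),'q',s['joint_positions'].round(2))
E
python3 -c "
from h import *
go(.6585,-.013,.31,99.2)
t=shot('top');s=shot('scene')
print(tri(t,T(648,236),s,S(474,0)))"
```

```text
row [ 639.5 -417.2  -59.7] [-1.00e-03 -1.00e-03 -1.51e+00]
(array([ 0.5982, -0.2009,  0.1038]), 0.0404)
```

```bash
python3 -m crank '[[[0,0,-60,0,0,0,1],[640,-417,-60,0,0,-1.51,0.5],[640,-417,-60,0,0,-1.51,0.5],[640,-417,-60,0,0,-1.51,0.5],[640,-417,-60,0,0,-1.51,0.5],[640,-417,-60,0,0,-1.51,0.5],[640,-417,-60,0,0,-1.51,0.5],[640,-417,-60,0,0,-1.51,0.5],[640,-417,-60,0,0,-1.51,0.5],[640,-417,-60,0,0,-1.51,0.5]]]' 40; python3 -c "
from h import *
st();go(.6585,-.013,.2,99.2)"
```

```text
t: 1.6
position: [0.5199, -0.156, 0.3106]
ee_rot: [0.647, 0.762, -0.0, 0.0]
ft_force: [-0.1, -0.6, 0.7]
grip_width: 0.501
grasp_force: 0.0
1.6 pos [ 0.5199 -0.156   0.3106] head 99.3 F [-0.1 -0.6  0.7] g 0.501 0.0 q [-0.51  0.04  1.61 -0.    1.49 -0.68]
row [118.7 159.9 110.6] [0.001 0.001 0.002]
```

```bash
python3 -m crank '[[[119,160,0,0,0,0,0.5],[119,160,0,0,0,0,0.5],[119,160,0,0,0,0,0.5],[119,160,0,0,0,0,0.5],[119,160,110,0,0,0,0.5],[119,160,110,0,0,0,0.5],[119,160,110,0,0,0,0.5]]]' 40
python3 - <<'E'
from h import *
st();go(.6585,-.013,.139,99.2)
c=shot('scene')
b=c['pixels'][140:260,190:330]
cv2.imwrite('pics/s1.png',cv2.resize(b,None,fx=4,fy=4,interpolation=cv2.INTER_CUBIC))
E
```

```text
t: 2.48
position: [0.6542, -0.0146, 0.1953]
ee_rot: [0.648, 0.761, -0.003, -0.004]
ft_force: [-0.9, -0.1, 0.6]
grip_width: 0.499
grasp_force: 0.0
2.48 pos [ 0.6542 -0.0146  0.1953] head 99.2 F [-0.9 -0.1  0.6] g 0.499 0.0 q [-0.21  0.41  1.4  -0.    1.34 -0.37]
row [ 0.7  5.  56.3] [-0.01  -0.003 -0.   ]
```

View pics/s1.png

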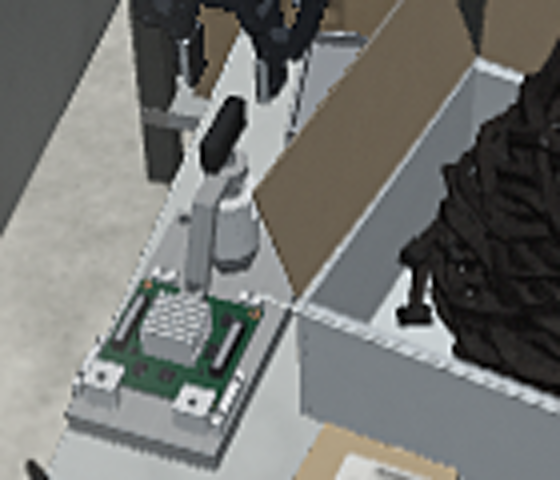

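The two fingertips show at (187,85) and (265,95), one on each side of the knob at (224,130), so I'm descending.

```bash
python3 -m crank '[[[1,1,20,0,0,0,0.5],[1,1,40,0,0,0,0.5],[1,1,61,0,0,0,0.5],[1,1,61,0,0,0,0.5],[1,1,61,0,0,0,0.5]]]' 40
python3 - <<'E'
from h import *
st();go(.6585,-.013,.139,99.2)
E
```

```text
t: 3.15
position: [0.6586, -0.0135, 0.1396]
ee_rot: [0.648, 0.762, 0.0, 0.0]
ft_force: [-0.3, 0.1, -0.5]
grip_width: 0.499
grasp_force: 0.0
3.15 pos [ 0.6586 -0.0135  0.1396] head 99.2 F [-0.3  0.1 -0.5] g 0.499 0.0 q [-0.2   0.47  1.44  0.    1.23 -0.36]
row [ 0.5 -0.   0.6] [0. 0. 0.]
```

```bash
python3 -m crank '[[[0,0,0,0,0,0,0.25],[0,0,0,0,0,0,0.1],[0,0,0,0,0,0,0],[0,0,0,0,0,0,0],[0,0,0,0,0,0,0],[0,0,0,0,0,0,0]]]' 45
python3 - <<'E'
from h import *
st()
E
```

```text
t: 3.9
position: [0.6608, -0.0133, 0.1409]
ee_rot: [0.648, 0.762, 0.002, 0.003]
ft_force: [7.4, 1.1, -2.1]
grip_width: 0.155
grasp_force: 47.4
3.9 pos [ 0.6608 -0.0133  0.1409] head 99.2 F [ 7.4  1.1 -2.1] g 0.155 47.4 q [-0.2   0.47  1.44  0.    1.23 -0.36]
```

```bash
python3 -m crank '[[[0,2.2,0,0,0,0,0],[0,2.2,-2,0,0,0,0],[0,2.2,-4,0,0,0,0],[0,2.2,-6,0,0,0,0],[0,2.2,-8,0,0,0,0],[0,2.2,-8,0,0,0,0],[0,2.2,-8,0,0,0,0]]]'
python3 - <<'E'
from h import *
st()
E
```

```text
t: 4.78
position: [0.661, -0.0131, 0.1462]
ee_rot: [0.648, 0.762, 0.001, 0.001]
ft_force: [6.4, -0.2, -7.1]
grip_width: 0.15
grasp_force: 46.5
4.78 pos [ 0.661  -0.0131  0.1462] head 99.2 F [ 6.4 -0.2 -7.1] g 0.15 46.5 q [-0.2   0.46  1.43  0.    1.25 -0.36]
```

```bash
python3 -m crank '[[[0,1.5,-1,0,0,0,0],[0,1.5,-2,0,0,0,0],[0,1.5,-3,0,0,0,0],[0,1.5,-4,0,0,0,0],[0,1.5,-4,0,0,0,0]]]'
python3 - <<'E'
from h import *
st()
E
```

```text
t: 5.4
position: [0.6614, -0.0129, 0.1511]
ee_rot: [0.648, 0.762, -0.001, -0.001]
ft_force: [0.2, -2.3, -8.1]
grip_width: 0.154
grasp_force: 46.5
5.4 pos [ 0.6614 -0.0129  0.1511] head 99.2 F [ 0.2 -2.3 -8.1] g 0.154 46.5 q [-0.2   0.46  1.42 -0.    1.26 -0.36]
```

```bash
python3 -m crank '[[[0,0,-1,0,0,0,0],[0,0,-2,0,0,0,0],[0,0,-3,0,0,0,0],[0,0,-3,0,0,0,0]]]'|grep force:; python3 -m crank '[[[0,0,-1,0,0,0,0],[0,0,-2,0,0,0,0],[0,0,-3,0,0,0,0],[0,0,-3,0,0,0,0]]]'
python3 - <<'E'
from h import *
st()
E
```

```text
ft_force: [-0.4, -1.7, -9.0]
grasp_force: 46.4
t: 6.4
position: [0.6617, -0.0128, 0.1572]
ee_rot: [0.648, 0.762, -0.0, -0.0]
ft_force: [-2.0, -1.9, -9.7]
grip_width: 0.153
grasp_force: 46.3
6.4 pos [ 0.6617 -0.0128  0.1572] head 99.2 F [-2.  -1.9 -9.7] g 0.153 46.3 q [-0.2   0.46  1.42 -0.    1.27 -0.36]
```

```bash
for i in 1; do python3 -m crank '[[[0,0,-1,0,0,0,0],[0,0,-2,0,0,0,0],[0,0,-2,0,0,0,0]]]'|grep -E "ft_force:|position"; done; python3 -m crank '[[[0,0,-1,0,0,0,0],[0,0,-2,0,0,0,0],[0,0,-2,0,0,0,0]]]'
python3 - <<'E'
from h import *
st()
E
```

```text
position: [0.6617, -0.0128, 0.1593]
ft_force: [-3.4, -2.7, -9.1]
t: 7.15
position: [0.6616, -0.0128, 0.1602]
ee_rot: [0.648, 0.762, -0.0, -0.001]
ft_force: [-1.7, -3.0, -16.2]
grip_width: 0.158
grasp_force: 45.4
7.15 pos [ 0.6616 -0.0128  0.1602] head 99.2 F [ -1.7  -3.  -16.2] g 0.158 45.4 q [-0.2   0.45  1.42 -0.    1.27 -0.36]
```

The stop is felt at z≈0.160 with 16 N. I'll back off about 2 mm and swing.

```bash
python3 -m crank '[[[0,0,2,0,0,0,0],[0,0,2,0,0,0.1,0],[0,0,2,0,0,0.2,0],[0,0,2,0,0,0.3,0],[0,0,2,0,0,0.4,0],[0,0,2,0,0,0.4,0]]]' 45
python3 - <<'E'
from h import *
st()
E
```

```text
t: 7.9
position: [0.6618, -0.0127, 0.1599]
ee_rot: [0.787, 0.617, -0.0, -0.0]
ft_force: [-4.6, -3.0, -9.3]
grip_width: 0.152
grasp_force: 46.3
7.9 pos [ 0.6618 -0.0127  0.1599] head 76.3 F [-4.6 -3.  -9.3] g 0.152 46.3 q [-0.2   0.45  1.42  0.    1.27  0.04]
```

```bash
python3 -m crank '[[[0,0,0.5,0,0,0.15,0],[0,0,0.5,0,0,0.3,0],[0,0,0.5,0,0,0.45,0],[0,0,0.5,0,0,0.6,0],[0,0,0.5,0,0,0.75,0],[0,0,0.5,0,0,0.9,0],[0,0,0.5,0,0,1.0,0],[0,0,0.5,0,0,1.0,0]]]' 45
python3 - <<'E'
from h import *
st()
E
```

```text
t: 8.9
position: [0.6619, -0.0126, 0.1595]
ee_rot: [0.986, 0.165, -0.0, -0.0]
ft_force: [-5.0, -3.1, -9.1]
grip_width: 0.157
grasp_force: 46.4
8.9 pos [ 0.6619 -0.0126  0.1595] head 19.0 F [-5.  -3.1 -9.1] g 0.157 46.4 q [-0.2   0.45  1.42  0.    1.27  1.04]
```

```bash
python3 -m crank '[[[0,0,0,0,0,0.03,0],[0,0,2,0,0,0.03,0],[0,0,4,0,0,0.03,0],[0,0,6,0,0,0.03,0],[0,0,7,0,0,0.03,0],[0,0,7,0,0,0.03,0]]]' 45
python3 - <<'E'
from h import *
st()
E
```

```text
t: 9.65
position: [0.6619, -0.0126, 0.1527]
ee_rot: [0.989, 0.15, -0.0, -0.0]
ft_force: [-5.0, -2.3, -7.5]
grip_width: 0.158
grasp_force: 46.7
9.65 pos [ 0.6619 -0.0126  0.1527] head 17.3 F [-5.  -2.3 -7.5] g 0.158 46.7 q [-0.2   0.46  1.42  0.    1.26  1.07]
```

```bash
python3 -m crank '[[[0,0,1,0,0,0,0],[0,0,2,0,0,0,0],[0,0,2,0,0,0,0]]]' 45
python3 - <<'E'
from h import *
st()
E
```

```text
t: 10.02
position: [0.6621, -0.0126, 0.1524]
ee_rot: [0.989, 0.15, 0.0, -0.0]
ft_force: [-8.6, -2.0, -0.2]
grip_width: 0.153
grasp_force: 47.7
10.03 pos [ 0.6621 -0.0126  0.1524] head 17.3 F [-8.6 -2.  -0.2] g 0.153 47.7 q [-0.2   0.46  1.42  0.    1.26  1.07]
```

It now rests at 7.6 mm below the stop with no vertical load, so it is in the notch. I'll release and rise.

```bash
python3 -m crank '[[[0,0,0,0,0,0,0.5],[0,0,0,0,0,0,0.5],[0,0,0,0,0,0,0.5],[0,0,-40,0,0,0,0.6],[0,0,-90,0,0,0,0.6],[0,0,-90,0,0,0,0.6],[0,0,-90,0,0,0,0.6]]]' 45
python3 - <<'E'
from h import *
st()
go(.643,.08,.25,9.2)
for n,(y,x) in dict(top=(100,210),scene=(140,190)).items():
    c=shot(n); b=c['pixels'][y:y+130,x:x+140]
    cv2.imwrite(f'pics/{n}2.png',cv2.resize(b,None,fx=4,fy=4,interpolation=cv2.INTER_CUBIC))
E
```

```text
t: 10.9
position: [0.6622, -0.0127, 0.2399]
ee_rot: [0.989, 0.15, 0.0, 0.0]
ft_force: [-0.2, -0.6, 0.1]
grip_width: 0.6
grasp_force: 0.0
10.9 pos [ 0.6622 -0.0127  0.2399] head 17.3 F [-0.2 -0.6  0.1] g 0.6 0.0 q [-0.2   0.39  1.34  0.    1.41  1.07]
row [  9.3 -94.2 -10.1] [ 0.    -0.001  0.141]
```

View pics/scene2.png

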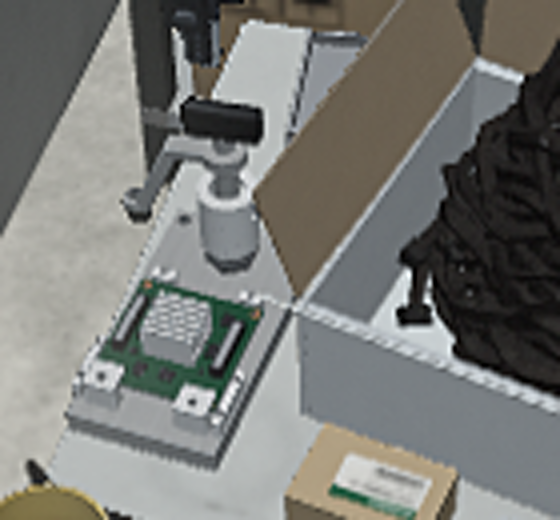

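The finger is parked aside with its arm away from the card, the knob at (222,120) and the foot at (137,205). The card still lies under the lips and the nest hasn't moved.

```bash
python3 -m crank '[[[5,-45,-10,0,0,0.14,0.6],[12,-93,-10,0,0,0.14,0.6],[12,-93,20,0,0,0.14,0.6],[12,-93,80,0,0,0.14,0.6],[12,-93,120,0,0,0.14,0.6],[12,-93,140,0,0,0.14,0.6],[12,-93,140,0,0,0.14,0.6],[12,-93,140,0,0,0.14,0.6]]]' 45
python3 - <<'E'
from h import *
st()
go(.646,.079,.058,9.2)
c=shot('scene'); b=c['pixels'][140:270,190:330]
cv2.imwrite('pics/s3.png',cv2.resize(b,None,fx=4,fy=4,interpolation=cv2.INTER_CUBIC))
E
```

```text
t: 12.0
position: [0.6473, 0.0794, 0.102]
ee_rot: [0.997, 0.081, 0.002, 0.0]
ft_force: [0.6, 0.1, 0.3]
grip_width: 0.598
grasp_force: 0.0
12.0 pos [0.6473 0.0794 0.102 ] head 9.3 F [0.6 0.1 0.3] g 0.598 0.0 q [-0.06  0.49  1.49  0.    1.16  1.35]
row [-1.5  0.2 44. ] [ 0.001 -0.003  0.001]
```

View pics/s3.png

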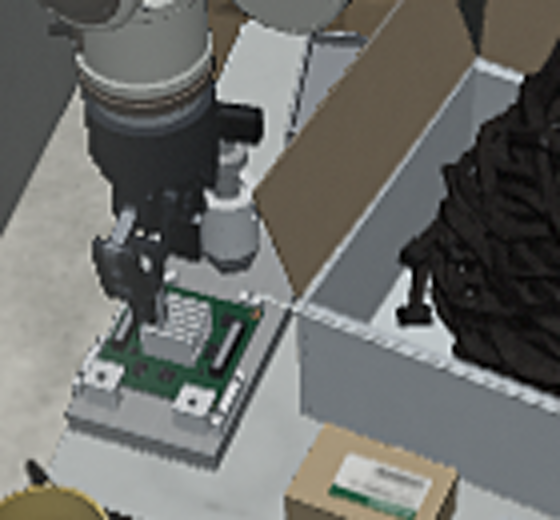

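Run:
```python
from h import *
t=shot('top');s=shot('scene')
print(tri(t,T(172,220),s,S(177,275)))
for dz in(.083,.09): print(((proj(s,[[.6473-.16*y,.0794+.987*y,dz] for y in (.026,.036)])-[190,140])*4+1.5).round(0))
```

```text
(array([0.6424, 0.0787, 0.0612]), 0.0011)
[[151. 320.]
 [145. 332.]]
[[151. 313.]
 [144. 324.]]
```

The near fingertip at (150,310) agrees with its projection. Triangulation puts the sink at (0.643, 0.079), so I shift about 3 mm and descend.

```bash
python3 -m crank '[[[-3,0,15,0,0,0,0.6],[-3,0,30,0,0,0,0.6],[-3,0,42,0,0,0,0.6],[-3,0,42,0,0,0,0.6]]]' 30; python3 -c "
from h import *
st()"; python3 -m crank '[[[0,0,0,0,0,0,0.48],[0,0,0,0,0,0,0.42],[0,0,0,0,0,0,0.36],[0,0,0,0,0,0,0.3],[0,0,0,0,0,0,0.3]]]' 30;python3 -c "
from h import *
st()"
```

```text
t: 12.65
position: [0.6415, 0.0791, 0.0557]
ee_rot: [0.997, 0.081, -0.002, -0.0]
ft_force: [0.1, 0.5, 0.5]
grip_width: 0.6
grasp_force: 0.0
12.65 pos [0.6415 0.0791 0.0557] head 9.3 F [0.1 0.5 0.5] g 0.6 0.0 q [-0.06  0.55  1.51  0.    1.09  1.35]
t: 13.28
position: [0.6435, 0.079, 0.0587]
ee_rot: [0.997, 0.081, 0.001, 0.0]
ft_force: [-0.3, 0.5, 5.6]
grip_width: 0.369
grasp_force: 30.6
13.28 pos [0.6435 0.079  0.0587] head 9.3 F [-0.3  0.5  5.6] g 0.369 30.6 q [-0.06  0.54  1.51  0.    1.09  1.35]
```

```bash
python3 -m crank '[[[0,0,0,0,0,0,0.3],[0,0,-0.5,0,0,0,0.3],[0,-0.6,-1.4,-0.022,0,0,0.3],[0,-1.3,-2.4,-0.044,0,0,0.3],[0,-2,-3.3,-0.066,0,0,0.3],[0,-2.7,-4.2,-0.087,0,0,0.3],[0,-2.7,-4.2,-0.087,0,0,0.3]]]' 60; python3 -c "
from h import *
st();A=R.from_quat(manip.state()['ee_rot']).as_matrix();print(np.degrees(np.arccos(-A[2,2])))"
```

```text
t: 14.15
position: [0.6422, 0.0821, 0.062]
ee_rot: [0.996, 0.081, 0.003, 0.044]
ft_force: [1.7, -0.9, 3.4]
grip_width: 0.365
grasp_force: 61.2
14.15 pos [0.6422 0.0821 0.062 ] head 9.3 F [ 1.7 -0.9  3.4] g 0.365 61.2 q [-0.02  0.54  1.51 -0.1   1.08  1.43]
5.00897666112204
```

```bash
python3 -m crank '[[[0,-0.7,-1.2,-0.022,0,0,0.3],[0,-1.4,-2.3,-0.044,0,0,0.3],[0,-1.4,-2.6,-0.047,0,0,0.3],[0,-1.4,-2.6,-0.047,0,0,0.3]]]' 60
python3 - <<'E'
from h import *
st();A=R.from_quat(manip.state()['ee_rot']).as_matrix();print(np.degrees(np.arccos(-A[2,2])),A.round(3).tolist())
c=shot('scene'); b=c['pixels'][150:270,190:330]
cv2.imwrite('pics/s4.png',cv2.resize(b,None,fx=5,fy=5,interpolation=cv2.INTER_CUBIC))
E
```

```text
t: 14.65
position: [0.6415, 0.0835, 0.0638]
ee_rot: [0.994, 0.081, 0.005, 0.067]
ft_force: [0.7, 0.6, 0.6]
grip_width: 0.356
grasp_force: 60.7
14.65 pos [0.6415 0.0835 0.0638] head 9.3 F [0.7 0.6 0.6] g 0.356 60.7 q [ 0.    0.54  1.51 -0.15  1.08  1.48]
7.653015888284519 [[0.987, 0.16, 0.02], [0.161, -0.978, -0.132], [-0.002, 0.133, -0.991]]
```

View pics/s4.png

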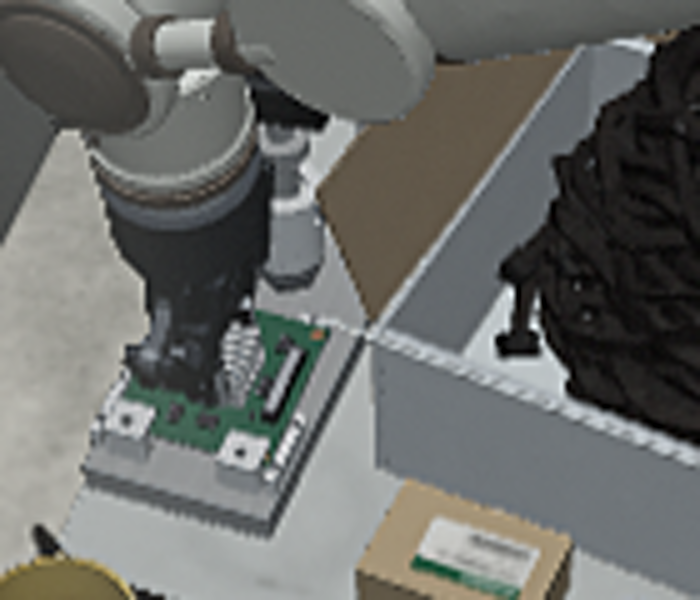

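The card is tilted 7.65° with its pillar-side edge clear at (270,315) and forces under 1 N. I'll draw it back horizontally.

```bash
python3 -m crank '[[[0,2,0,0,0,0,0.3],[0,4,0.2,0,0,0,0.3],[0,6,0.4,0,0,0,0.3],[0,6,0.4,0,0,0,0.3]]]' 60|grep -E 'ft|pos'; python3 -m crank '[[[0,2.5,0.3,0,0,0,0.3],[0,5,0.7,0,0,0,0.3],[0,7.5,1,0,0,0,0.3],[0,9,1.2,0,0,0,0.3],[0,9,1.2,0,0,0,0.3]]]' 60; python3 -c "
from h import *
st()"
```

```text
position: [0.6429, 0.077, 0.0646]
ft_force: [0.1, -0.2, -1.8]
t: 15.82
position: [0.6446, 0.0683, 0.0649]
ee_rot: [0.995, 0.081, 0.005, 0.067]
ft_force: [0.9, -0.2, -1.4]
grip_width: 0.36
grasp_force: 60.5
15.82 pos [0.6446 0.0683 0.0649] head 9.3 F [ 0.9 -0.2 -1.4] g 0.36 60.5 q [-0.02  0.54  1.51 -0.15  1.07  1.46]
```

```bash
python3 -m crank '[[[0,0.7,-5,0,0,0,0.3],[0,2,-15,0,0,0,0.3],[0,5,-40,0,0,0,0.3],[0,10,-75,0,0,0,0.3],[0,15,-112,0,0,0,0.3],[0,20,-149,0,0,0,0.3],[0,25,-186,0,0,0,0.3],[0,28,-208,0.06,0,0,0.3],[0,28,-208,0.133,0,0,0.3],[0,28,-208,0.133,0,0,0.3]]]' 60; python3 -c "
from h import *
st();go(.6635,-.21,.27,22)
t=shot('top');
im=t['pixels'];cv2.imwrite('pics/t5.png',cv2.resize(im[90:230,200:430],None,fx=3.4,fy=3.4,interpolation=cv2.INTER_CUBIC))"
```

```text
t: 17.08
position: [0.6449, 0.0674, 0.2759]
ee_rot: [0.997, 0.08, 0.001, 0.001]
ft_force: [0.0, -1.2, -1.5]
grip_width: 0.364
grasp_force: 60.5
17.07 pos [0.6449 0.0674 0.2759] head 9.2 F [ 0.  -1.2 -1.5] g 0.364 60.5 q [-0.08  0.33  1.34 -0.    1.47  1.33]
row [-25.9 276.8   6.4] [ 0.002 -0.001 -0.224]
```

```bash
python3 -c "
from h import *
im=cv2.imread('pics/top0.png');cv2.imwrite('pics/t6.png',cv2.resize(im[118:188,340:420],None,fx=8,fy=8,interpolation=cv2.INTER_CUBIC))"
```

```text
(no output)
```

View pics/t6.png

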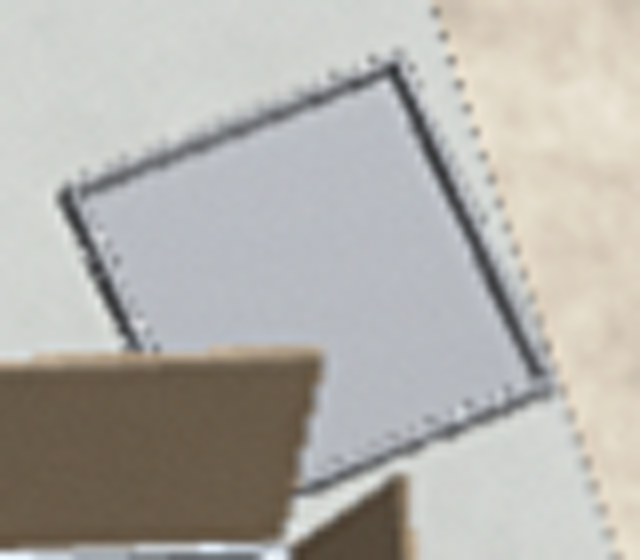

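```bash
python3 -c "
from h import *
t=shot('top')
U=lambda u,v:[340+(u+.5)/8-.5,118+(v+.5)/8-.5]
p=ray(t,[U(60,188),U(398,53),U(555,389)],.016);print(p.round(4),np.linalg.norm(np.diff(p,axis=0),axis=1),(p[0]+p[2])/2)
for e in(p[0]-p[1],p[1]-p[2]):print(np.degrees(np.arctan2(e[1],e[0])))
c=(p[0]+p[2])/2; print(ray(t,[U(0,362),U(323,350)],.19))
go(c[0]+.002,c[1],.27,22)"
```

```text
[[ 0.6918 -0.138   0.016 ]
 [ 0.7334 -0.2417  0.016 ]
 [ 0.6295 -0.2829  0.016 ]] [0.1117564  0.11173268] [ 0.66066337 -0.21047778  0.016     ]
111.83778657154139
21.633589466845418
[[ 0.59477014 -0.0961672   0.19      ]
 [ 0.59724274 -0.17855109  0.19      ]]
row [-26.8 278.3   5.2] [ 0.002  0.001 -0.222]
```

```bash
python3 -m crank '[[[-3,30,0,0,0,-0.03,0.3],[-7,80,0,0,0,-0.1,0.3],[-12,130,0,0,0,-0.18,0.3],[-17,180,0,0,0,-0.22,0.3],[-22,230,0,0,0,-0.22,0.3],[-25,265,0,0,0,-0.22,0.3],[-25,278,0,0,0,-0.22,0.3],[-25,278,0,0,0,-0.22,0.3],[-25,278,0,0,0,-0.22,0.3]]]' 60; python3 -c "
from h import *
st();go(.663,-.2103,.037,21.7)
t=shot('top');
im=t['pixels'];cv2.imwrite('pics/t7.png',cv2.resize(im[60:230,280:480],None,fx=3.4,fy=3.4,interpolation=cv2.INTER_CUBIC))"
```

```text
t: 18.3
position: [0.6649, -0.2081, 0.275]
ee_rot: [0.982, 0.191, -0.0, 0.0]
ft_force: [-0.1, 0.3, -1.0]
grip_width: 0.365
grasp_force: 60.5
18.3 pos [ 0.6649 -0.2081  0.275 ] head 22.0 F [-0.1  0.3 -1. ] g 0.365 60.5 q [-0.48  0.46  1.18 -0.    1.5   0.71]
row [ -2.5   1.3 238. ] [0.    0.    0.005]
```

```bash
python3 -m crank '[[[-1.5,1,20,0,0,0.005,0.3],[-1.5,1,60,0,0,0.005,0.3],[-1.5,1,100,0,0,0.005,0.3],[-1.5,1,140,0,0,0.005,0.3],[-1.5,1,175,0,0,0.005,0.3],[-1.5,1,200,0,0,0.005,0.3],[-1.5,1,215,0,0,0.005,0.3],[-1.5,1,220,0,0,0.005,0.3],[-1.5,1,220,0,0,0.005,0.3]]]' 60
python3 - <<'E'
from h import *
st()
t=shot('top'); s=shot('scene')
a=cv2.resize(t['pixels'][110:200,330:430],(440,396)); b=cv2.resize(s['pixels'][130:230,230:340],(352,320))
o=np.zeros((396,792,3),np.uint8);o[:,:440]=a;o[:320,440:]=b;cv2.imwrite('pics/p8.png',o)
E
```

```text
t: 19.48
position: [0.664, -0.2117, 0.0555]
ee_rot: [0.982, 0.187, 0.0, 0.001]
ft_force: [-0.4, -0.1, -1.6]
grip_width: 0.361
grasp_force: 60.5
19.48 pos [ 0.664  -0.2117  0.0555] head 21.6 F [-0.4 -0.1 -1.6] g 0.361 60.5 q [-0.48  0.66  1.35 -0.    1.14  0.71]
```

View pics/p8.png

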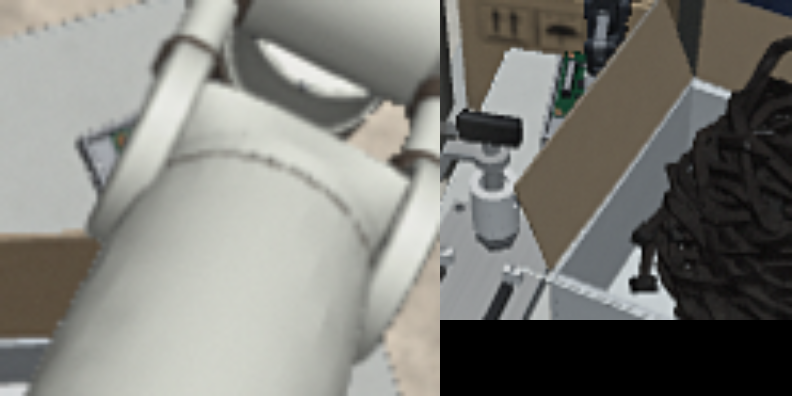

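The card's corner at about (112,130) sits some 7 px inside the tray's corner at (80,140), which is what a centred card gives. The finger is still parked. Lowering slowly.

```bash
python3 -m crank '[[[0,-1,4,0,0,0,0.3],[0,-1,8,0,0,0,0.3],[0,-1,12,0,0,0,0.3],[0,-1,16,0,0,0,0.3],[0,-1,18.5,0,0,0,0.3],[0,-1,20.5,0,0,0,0.3],[0,-1,20.5,0,0,0,0.3]]]' 60;  python3 -c "
from h import *
st()"
```

```text
t: 20.45
position: [0.6633, -0.2107, 0.0344]
ee_rot: [0.982, 0.187, -0.0, 0.0]
ft_force: [0.2, 0.0, -2.1]
grip_width: 0.361
grasp_force: 60.5
20.45 pos [ 0.6633 -0.2107  0.0344] head 21.6 F [ 0.2  0.  -2.1] g 0.361 60.5 q [-0.48  0.68  1.35 -0.    1.1   0.71]
```

```bash
python3 -m crank '[[[0,0,1,0,0,0,0.3],[0,0,2,0,0,0,0.3],[0,0,2,0,0,0,0.3]]]' 60;  python3 -c "
from h import *
st()"
```

```text
t: 20.82
position: [0.6635, -0.2108, 0.0329]
ee_rot: [0.982, 0.187, 0.0, 0.001]
ft_force: [-0.7, 0.8, 0.5]
grip_width: 0.365
grasp_force: 60.7
20.82 pos [ 0.6635 -0.2108  0.0329] head 21.6 F [-0.7  0.8  0.5] g 0.365 60.7 q [-0.48  0.69  1.35 -0.    1.1   0.71]
```

```bash
python3 -m crank '[[[0,0,0.7,0,0,0,0.3],[0,0,0.7,0,0,0,0.3]]]' 40|grep ft_;  python3 -m crank '[[[0,0,0,0,0,0,0.42],[0,0,0,0,0,0,0.55],[0,0,0,0,0,0,0.6],[0,0,0,0,0,0,0.6],[0,0,-15,0,0,0,0.6],[0,0,-60,0,0,0,0.6],[0,0,-120,0,0,0,0.6],[0,0,-180,0,0,0,0.6],[0,0,-240,0,0,0,0.6],[0,0,-240,0,0,0,0.6]]]' 40;  python3 -c "
from h import *
st();go(.50,-.40,.3,21.6)"
```

```text
ft_force: [-1.9, 0.9, 4.6]
t: 22.32
position: [0.6661, -0.2118, 0.2816]
ee_rot: [0.982, 0.187, 0.006, 0.005]
ft_force: [0.1, -0.6, 0.7]
grip_width: 0.598
grasp_force: 0.0
22.32 pos [ 0.6661 -0.2118  0.2816] head 21.6 F [ 0.1 -0.6  0.7] g 0.598 0.0 q [-0.48  0.45  1.17 -0.    1.5   0.71]
row [-223.5  114.   -19.1] [ 0.013 -0.01  -0.   ]
```

Move the arm aside to check the card by colour mask from the top.

```bash
python3 -m crank '[[[-60,30,-20,0,0,0,0.6],[-110,60,-20,0,0,0,0.6],[-160,90,-20,0,0,0,0.6],[-220,114,-20,0,0,0,0.6],[-220,114,-20,0,0,0,0.6],[-220,114,-20,0,0,0,0.6]]]' 40
python3 - <<'E'
from h import *
st()
t=shot('top'); im=t['pixels'].astype(int)
m=((im[:,:,1]-im[:,:,2]>25)&(im[:,:,1]-im[:,:,0]>5)).astype(np.uint8); m[:110]=0;m[195:]=0;m[:,:335]=0;m[:,425:]=0
ys,xs=np.nonzero(m); r=cv2.minAreaRect(np.c_[xs,ys].astype(np.float32));print(len(xs),r)
print(ray(t,[r[0]],.008), ray(t,cv2.boxPoints(r),.008).round(3))
print(ray(t,[[253.,164.]],.06))
cv2.imwrite('pics/t9.png',cv2.resize(t['pixels'][95:215,210:430],None,fx=3.6,fy=3.6,interpolation=cv2.INTER_CUBIC))
E
```

```text
t: 23.08
position: [0.5007, -0.3972, 0.292]
ee_rot: [0.982, 0.187, 0.0, 0.0]
ft_force: [0.7, -0.4, -0.1]
grip_width: 0.598
grasp_force: 0.0
23.07 pos [ 0.5007 -0.3972  0.292 ] head 21.6 F [ 0.7 -0.4 -0.1] g 0.598 0.0 q [-0.86  0.3   1.35  0.    1.49  0.34]
500 ((377.1901550292969, 152.91220092773438), (35.89931869506836, 35.340576171875), 65.224853515625)
[[ 0.66448175 -0.21012242  0.008     ]] [[ 0.687 -0.155  0.008]
 [ 0.723 -0.234  0.008]
 [ 0.642 -0.266  0.008]
 [ 0.607 -0.187  0.008]]
[[0.62718124 0.08289562 0.06      ]]
```

```bash
python3 -c "
from station import manip
print(manip.hand_in())"
```

```text
the job is handed in; nothing more can be done
None
```

The job is handed in; no verdict came back. The hold-down finger was let down into its notch and let go. The card measured flat and about 4 mm off the tray's centre in the last camera check.

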